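# Slack off the take-up drum on its ratchet

## Robot

A 6-joint arm with a two-finger parallel gripper is mounted at the origin on the work surface. World frame = base frame: x ahead of the robot, y to its left, z up, the work surface at z = 0. Lengths are in mm, angles in rad, forces in N, time in s.
With the tool pointing down it reaches from about 300 to 775 mm from the base axis. Payload 14.6 kg.
Tool frame: the origin (TCP) lies on the centre line of the jaws, within the pads' length; the fingertips stand 22 mm ahead of it and the grasp point (between the pads) lies 3 mm ahead of it (manip.tcp_to_tips is the distance from the TCP to the fingertips, in mm); z points along the fingers, y is the direction in which the jaws open and shut (so a half turn about z gives the same grasp; the last joint's range is limited). The gripper opens to 94 mm and grips with 3 to 60 N. Pads are 16 mm wide; open, the fingers measure 119 mm over their backs; the gripper's body (75 mm by 177 mm) begins 78 mm behind the grasp point.
Start: joints at [1.217, 0.3, 1.521, -0, 1.321, -0.067], TCP at [155.584, 527.525, 227.446] pointing down, gripper open.
Joint ranges: [-3.03, 3.03], [-0.79, 2.21], [0.23, 2.52], [-1.04, 4.18], [0, 3.07], [-2.55, 2.55]. Speed limits (rad/s): [2.22, 2.22, 2.57, 3.14, 3.14, 3.14].

## Interface

Orientations are given as [roll, pitch, yaw] about the fixed x, y, z axes, in that order (R = Rz(yaw) Ry(pitch) Rx(roll)).
In Python, from cell import manip, vision, workorder gives the robot as it stands.
- The arm moves only by the tool carry_out, never from a script. Its argument "deltas" is a list of rows, each a list of 3 entries, a list of its own where there are three numbers: the shift along the tool's x, y, z in cm, then the turn about the tool's z in degrees, then the opening, from 0 (shut) to 1 (fully open). A call has 1 to 20 rows; each row shifts and turns the commanded pose from where the row before left it, along the tool's axes as they then stand; what a row does not reach is not made up. A row lasts 1/12 s, in which the tool goes at most 41.7 mm and 7.16 degrees, less where a joint would pass 70% of its speed; a pose out of reach is approached as far as the arm can. A call with a gripper value outside its range is refused whole. The fingers move at their own pace and stop on an object; "grip_force" is the grip in N (left out, the last holds). Time passes only in rows, so rows that do not move let the fingers close. It gives the time, the measured TCP pose, the force and the opening at its end, in the units of the state.
- manip.read_state(): the state, without advancing time (a new reading comes with each control period).
- vision.camera(name): name is "side" or "top"; returns (picture, depth): 384x512x3 uint8, red, green, blue; 384x512 float32, mm along the optical axis (not along the pixel's ray), 0 where there is no reading.
- vision.calibration(name): a dict with "mtx" (3x3 intrinsics, pixels), "eye" and "orientation" of the camera in the world. Camera axes: x right, y down, z forward; pixel columns grow to the right and rows downward; lengths in mm; the calibration is good to about 2 mm. A picture is of the moment at which its call begins. calibration takes no time and is no camera call.
- workorder.sign_off(): hands the job in, once; it reports no verdict.
The state is a dict: "clock": time; "joints": joint angles; "qd": joint speeds; "effort": joint torques, N m; "eef_pos": TCP position; "eef_rot": TCP orientation; "wrist_force": force on the tool from outside, world axes, zero at the start; "moment": the same for the moment, N m; "finger_gap": finger opening in mm.
Only numpy, scipy, OpenCV 4.12 (cv2) and the standard library are available. Lean on these libraries where they do the work, as an engineer would, in place of code of your own. Each camera call takes 0.05 s, during which the arm holds its last target.

## Task

The spring-loaded take-up drum is wound too tight. Press down the red button on the tail of its brass pawl, slowly and gently, without forcing it hard against its stop, and hold the pawl clear of the toothed wheel while the drum creeps back by itself; then let the pawl drop back fully into the teeth so that the drum is caught and at rest with the green band under the red pointer. Do not turn or touch the drum by hand, and leave everything else where it is.

Things in the scene. Friction and masses are not known exactly. Their poses are not given: they have to be found in the camera images.
- stand: Cream bench stand (fixed), base plate 340 x 230 x 14 mm, two cheeks at y = +-67 mm carry a horizontal drum. Origin on the table under the drum axis (axis 108 mm up, along y). -x side (pawl's tail) is nearest the robot, z up. Toothed wheel at y = +45 mm, setting ring with green band at y = -50, black handwheel at y = -105. Highest: pawl post, 204 mm, and red button, to 223 mm.
- drum (a joint): Turning of drum and toothed wheel (rad; 16 teeth, pitch 0.39 rad, 9 mm deep, 140 mm over crests). About 0 as wound; grows as it slackens, its top moving to the stand's -x. A spring (0.4 N m) drives it against a damper: with the pawl clear it creeps at 0.15 to 0.3 rad/s, never forward. After the pawl is let down it creeps on until the next tooth meets it, up to 0.39 rad more.
- band_mid (a point): Middle of the green band on the rim of the white setting ring (124 mm across), 62 mm from the drum axis. The band covers 0.39 rad either side of it. The ring turns with the drum: at the start this point is 0.85 to 1.75 rad from the top, round to the stand's +x side; as the drum turns back it comes up to the top, then, if not stopped, over to -x.
- ring_top (a point): The fixed point at the very top of the ring's rim, right under the red pointer (170 mm above the table). The green band is under the pointer when band_mid lies less than 0.39 rad (24 mm along the rim) from here.
- pawl (a joint): Angle of the brass pawl (rad): about 0 (-0.04 to 0.02) when fully home in the teeth; grows as its tip lifts and its tail goes down. The tip is clear of the teeth from about 0.13; the rubber stop under the tail is met at 0.17. A light spring closes it. Its pivot is 62 mm to the stand's -x of the drum axis, 193 mm up, at y = +45 mm.
- tail (a point): Top of the pawl's tail (12 mm wide), 55 mm from the pivot, 195 mm up when home. Over it stands the red button, 20 mm across, on a screw set anew each time: its top is 8 to 28 mm above this point, so feel for it. From touch it sinks about 7.5 mm to free the pawl, 10 mm to the stop. Freeing nudges the damped drum forward: 8 to 15 N pressed slowly (10 mm/s), more if fast; over 20 N damages it.
- oil_tin: Blue can, 44 mm across and 50 mm tall, standing on the stand's base plate; origin at the centre of its foot. Leave alone.
- bobbin_a: Orange bobbin, 36 mm across, 50 mm tall, on the table; origin at its foot. Leave alone.
- bobbin_b: Wooden bobbin, same size, on the stand's base plate; origin at its foot. Leave alone.
- wrench: Steel wrench lying on the table. Leave alone.
- screwdriver: Screwdriver with a yellow handle lying on the table. Leave alone.
- mug: White mug, 80 mm across, 90 mm tall; origin at its foot. Leave alone.
- mouse: Black computer mouse, 105 x 60 x 34 mm, on a dark mat; origin under it. Leave alone.

How it is judged (in metres and radians):
On the way, in this order (a step that is already met when the one before it is completed fails the run):
1. the pawl is lifted clear and the drum is turning back (value of joint pawl above 0.12 rad and velocity of joint drum above 0.08 rad/s), for 0.2 s.
2. the pawl is home again and has caught the drum with the green band under the pointer (value of joint pawl below 0.06 rad and distance between band_mid and ring_top below 0.0247 m and velocity of joint drum below 0.03 rad/s), for 0.2 s.
At the end, for the whole second after the job is handed in: The pawl is down in the teeth (below 0.06 rad), the drum is caught and at rest, and the red pointer stands over the green band (the band's middle within 24.7 mm of the ring's top) (all of step 2 and velocity of joint drum above -0.03 rad/s); the robot touches nothing.
It fails at once if the pawl or its button pressed with more than 20 N (contact force between any of the fingers, the arm and pawl above 20 N).
It fails at once if the drum turned, braked or touched by hand (more than 1 N) (contact force between any of the fingers, the arm and drum above 1 N).
It fails at once if a bystander moved more than 20 mm (distance of any of oil_tin, bobbin_a, bobbin_b, wrench, screwdriver, mug, mouse from where it was at the start of the episode above 0.02 m).
It also fails if it takes over 51 s, if anything falls off the work surface, if the arm or the gripper's body presses on something with over 40 N, if the wrist force passes 120 N, or if a joint passes its speed limit or range.

## Working session

There is one attempt and no reset: what is moved stays moved. The work goes in short steps, Python scripts to look and compute and a tool call to move; the robot and the scene stay as the last step left them, time stands still between calls to the robot, and variables do not carry over. Pictures are saved under pics/ and viewed, and the job is handed in when it is done.

Besides the shell and the picture viewer there is one more tool, called after "Request:" by a JSON object that holds its "method" and its "body". carry_out: Moves the arm, as the interface text tells. Its arguments: {"type":"object","properties":{"deltas":{"type":"array","items":{"type":"array"}},"grip_force":{"type":"number"}},"required":["deltas"]}

```bash
mkdir -p pics; ls
cat > h.py <<'E'
import numpy as np, cv2
from cell import manip, vision, workorder
def snap(n,f):
    p,d=vision.camera(n); np.savez('pics/'+f+'.npz',p=p,d=d)
    cv2.imwrite('pics/'+f+'.png',p[:,:,::-1]); return p,d
def load(f):
    z=np.load('pics/'+f+'.npz'); return z['p'],z['d']
def w(n,u,v,z):
    c=vision.calibration(n);M=np.array(c['mtx']);R=np.array(c['orientation'])
    if R.shape!=(3,3):
        from scipy.spatial.transform import Rotation as Ro
        R=Ro.from_euler('xyz',R).as_matrix()
    return R@(np.linalg.inv(M)@np.array([u,v,1.])*z)+np.array(c['eye'])
E
python3 - <<'E'
from h import *
print(manip.read_state())
for n in('side','top'): snap(n,n+'0');print(vision.calibration(n))
E
```

```text
pics
{'clock': 0.0, 'joints': array([ 1.21742761e+00,  3.00455697e-01,  1.52158210e+00, -2.16693300e-06,
        1.32070403e+00, -6.66153463e-02]), 'qd': array([ 0.00077455,  0.00068032,  0.00034398,  0.00065267, -0.00198948,
       -0.00070951]), 'effort': array([ 2.38559813e-03, -5.31802011e+01, -3.52738130e+01,  7.09894393e-02,
        2.42693274e-02, -1.66851632e-04]), 'eef_pos': array([155.49024642, 527.31363253, 226.89433499]), 'eef_rot': array([-3.14044589e+00, -7.44019112e-05,  2.85483978e+00]), 'wrist_force': array([ 0.00513533,  0.264504  , -0.25070975]), 'moment': array([-0.04949268, -0.01606863,  0.02551918]), 'finger_gap': 94.10399647636481}
{'mtx': array([[469.12940892,   0.        , 254.33701738],
       [  0.        , 469.12940892, 188.15869854],
       [  0.        ,   0.        ,   1.        ]]), 'eye': array([ 408.80335485, -893.4136581 , 1185.46319138]), 'orientation': array([-2.4323623 , -0.00875654, -0.17753057])}
{'mtx': array([[463.54799157,   0.        , 252.32869483],
       [  0.        , 463.54799157, 190.04463776],
       [  0.        ,   0.        ,   1.        ]]), 'eye': array([ 319.46614446,  -15.53989312, 1627.33836813]), 'orientation': array([-2.97892065,  0.01418128, -1.59351813])}
```

View pics/side0.png

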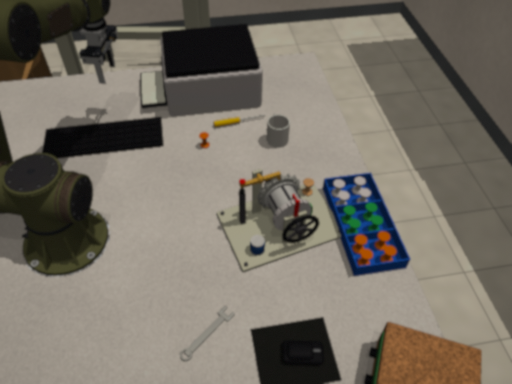

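View pics/top0.png

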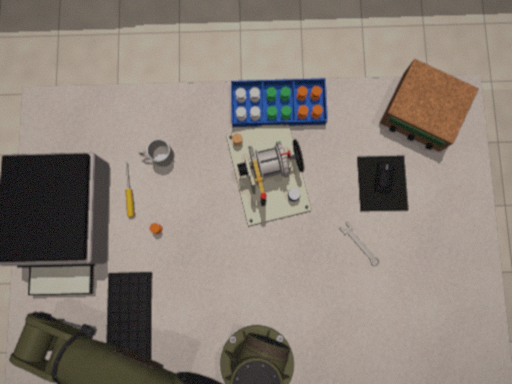

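Run:
```python
from h import *
p,_=load('side0');q,_=load('top0')
a=cv2.resize(p[160:280,205:345],None,fx=5.5,fy=5,interpolation=cv2.INTER_CUBIC)
b=cv2.resize(q[120:230,220:320],None,fx=5,fy=5,interpolation=cv2.INTER_CUBIC)
cv2.imwrite('pics/sc.png',a[:,:,::-1]);cv2.imwrite('pics/tc.png',b[:,:,::-1])
```

```text
(no output)
```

View pics/sc.png

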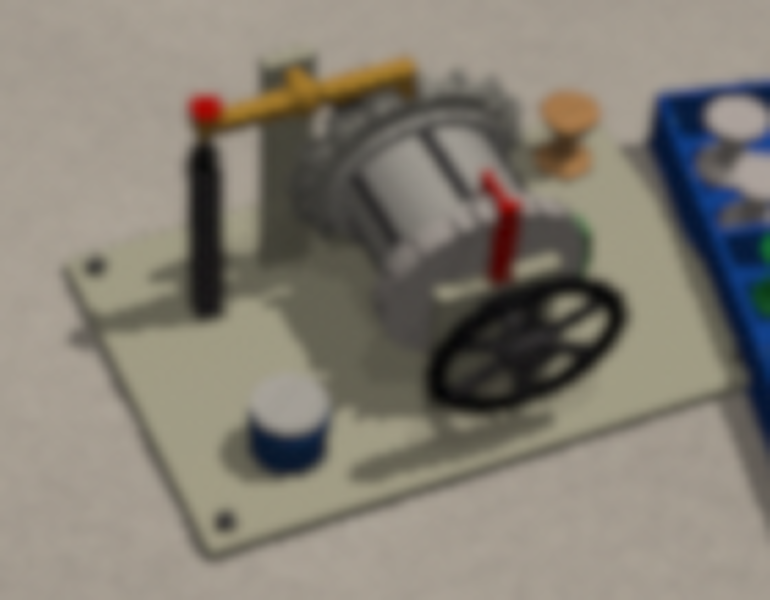

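View pics/tc.png

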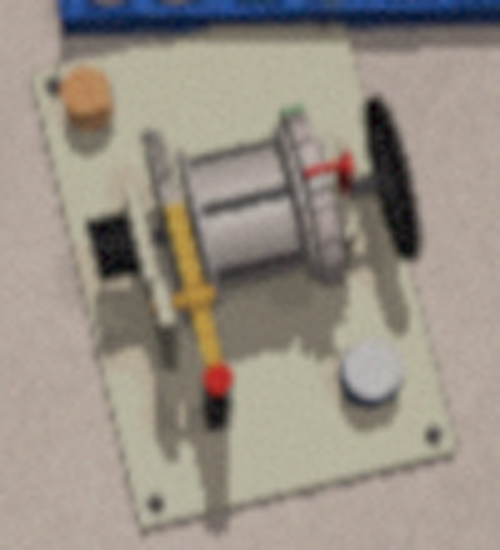

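```bash
cat >> h.py <<'E'
from scipy.spatial.transform import Rotation as Ro
def ray(n,u,v):
    e=np.array(vision.calibration(n)['eye']); d=w(n,u,v,1.)-e; return e,d/np.linalg.norm(d)
def atz(n,u,v,z):
    e,d=ray(n,u,v); return e+d*(z-e[2])/d[2]
def tri(us,ut):
    e1,d1=ray('side',*us);e2,d2=ray('top',*ut)
    A=sum(np.eye(3)-np.outer(d,d) for d in(d1,d2)); b=sum((np.eye(3)-np.outer(d,d))@e for e,d in((e1,d1),(e2,d2)))
    x=np.linalg.solve(A,b); return x,[np.linalg.norm(np.cross(x-e,d)) for e,d in((e1,d1),(e2,d2))]
def proj(n,P):
    c=vision.calibration(n);R=Ro.from_euler('xyz',c['orientation']).as_matrix()
    q=np.array(c['mtx'])@(R.T@(np.array(P,float)-c['eye']));return q[:2]/q[2]
def reds(p,box):
    r=p.astype(int);m=(r[...,0]>130)&(r[...,1]<70)&(r[...,2]<70)
    k=np.zeros_like(m);k[box[1]:box[3],box[0]:box[2]]=1;m&=k>0
    return np.argwhere(m)
E
python3 - <<'E'
from h import *
p,dp=load('side0');q,dq=load('top0')
a=reds(p,(230,170,255,195));b=reds(q,(255,185,272,205))
print(len(a),a.mean(0)[::-1],a.min(0),a.max(0),len(b),b.mean(0)[::-1],b.min(0),b.max(0))
us=a.mean(0)[::-1];ut=b.mean(0)[::-1];print(tri(us,ut))
for n,f,pp,dd in(('side',us,a,dp),('top',ut,b,dq)):
    z=np.median([dd[i,j] for i,j in pp]);print(n,w(n,*f,z))
cr=lambda x,y:((x+.5)/5+219.5,(y+.5)/5+119.5)
cs=lambda x,y:((x+.5)/5.5+204.5,(y+.5)/5+159.5)
for t in[(55,86),(155,503),(433,436)]:print('bolt top',atz('top',*cr(*t),14))
for t in[(95,266),(224,521)]:print('bolt side',atz('side',*cs(*t),14))
# plate corners
for t in[(140,530),(455,455),(35,75),(350,45)]:print('corner',atz('top',*cr(*t),14))
for t in[(65,270),(210,557),(742,382)]:print('corner s',atz('side',*cs(*t),14))
E
```

```text
16 [242.    181.125] [180 240] [183 244] 20 [263.  195.7] [193 261] [198 265]
(array([535.96303038, -33.38675288, 202.51490696]), [np.float64(0.8576080058149728), np.float64(0.857608005815175)])
side [536.31079747 -36.72589612 206.48178497]
top [534.33850636 -33.34254151 207.5195367 ]
bolt top [780.7511929   75.06234914  14.        ]
bolt top [478.24970711   9.77402342  14.        ]
bolt top [ 520.57985349 -185.87950462   14.        ]
bolt side [477.70037309  11.07887221  14.        ]
bolt side [ 519.88289543 -184.79203169   14.        ]
corner [459.64253098  20.64173948  14.        ]
corner [ 506.83136597 -200.67606942   14.        ]
corner [789.31854848  89.34845997  14.        ]
corner [ 805.56329962 -137.98164381   14.        ]
corner s [460.40674736  10.84561025  14.        ]
corner s [ 508.8077978  -207.03459449   14.        ]
corner s [ 817.18142066 -137.46356353   14.        ]
```

Request:
{"method": "carry_out", "body": {"deltas": [[[-1.5,-1.2,-0.6],0,0],[[-2.6,-2.2,-0.6],0,0],[[-2.7,-2.2,-0.6],0,0],[[-2.7,-2.2,-0.6],0,0],[[-2.7,-2.2,-0.6],0,0],[[-2.7,-2.2,-0.6],0,0],[[-2.7,-2.2,-0.6],0,0],[[-2.7,-2.2,-0.4],0,0],[[-2.7,-2.2,0],0,0],[[-2.7,-2.2,0],0,0],[[-2.7,-2.2,0],0,0],[[-2.7,-2.2,0],0,0],[[-2.7,-2.2,0],0,0],[[-2.7,-2.2,0],0,0],[[-2.7,-2.2,0],0,0],[[-2.7,-2.2,0],0,0],[[-2.7,-2.2,0],0,0],[[-2.7,-2.2,0],0,0],[[-2.6,-2.2,0],0,0],[[-1.5,-1.2,0],0,0]], "grip_force": 20}}

```text
clock: 1.77
eef_pos: [530.8, -23.5, 272.8]
eef_rot: [-3.141, -0.001, 2.853]
wrist_force: [0.3, 1.1, 0.6]
finger_gap: 0.3
```

Request:
{"method": "carry_out", "body": {"deltas": [[[-0.6,-0.6,0],0,0],[[0,0,0],-5.5,0],[[0,0,0],-5.5,0],[[0,0,0],-5.4,0],[[0,0,0],0,0]]}}

```text
clock: 2.18
eef_pos: [533.5, -27.5, 273.3]
eef_rot: [3.141, -0.0, -3.137]
wrist_force: [0.2, 0.4, 0.5]
finger_gap: 0.6
```

Run:
```python
from h import *
for n in('side','top'): snap(n,n+'1')
s=manip.read_state();print(s['clock'],s['eef_pos'],s['eef_rot'],s['wrist_force'],s['finger_gap'])
p,_=load('side1');q,_=load('top1')
a=cv2.resize(p[140:260,205:345],None,fx=5,fy=5,interpolation=cv2.INTER_CUBIC)
b=cv2.resize(q[120:230,220:320],None,fx=5,fy=5,interpolation=cv2.INTER_CUBIC)
c=np.zeros((600,1250,3),np.uint8);c[:,:700]=a;c[:550,720:1220]=b
c=cv2.resize(c,(800,384));cv2.imwrite('pics/c1.png',c[:,:,::-1])
```

```text
2.2833 [533.58267516 -27.63532673 273.40396062] [ 3.14151873e+00 -2.05372283e-04  3.13840657e+00] [ 0.27737659 -0.0755775   0.84819257] 0.13405557658042697
```

View pics/c1.png

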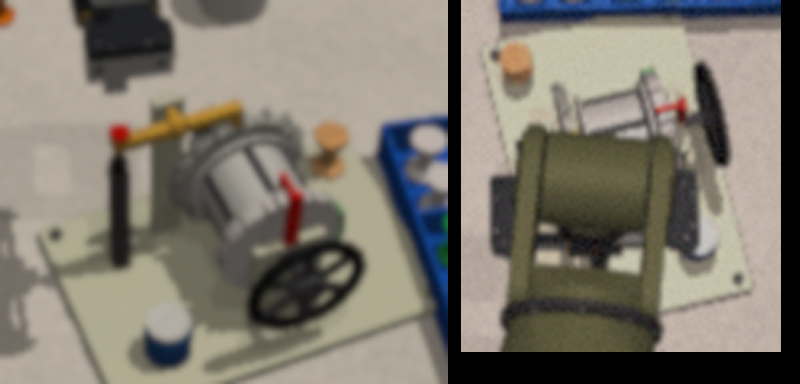

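```bash
cat >> h.py <<'E'
YAW=.212
def stand(O,P):
    c,s=np.cos(YAW),np.sin(YAW);return np.array([O[0]+c*P[0]-s*P[1],O[1]+s*P[0]+c*P[1],P[2]])
def ringpt(O,th,y,r=62): # th from top toward +x
    return stand(O,(r*np.sin(th),y,108+r*np.cos(th)))
def overlay(n,f,O,box,fx,out,ys=(-45,-55)):
    p,_=load(f);x0,y0,x1,y1=box
    im=cv2.resize(p[y0:y1,x0:x1],None,fx=fx,fy=fx,interpolation=cv2.INTER_CUBIC)[:,:,::-1].copy()
    for th in np.arange(-1.6,2.01,.2):
        for y,col in zip(ys,((255,0,0),(0,0,255))):
            u,v=proj(n,ringpt(O,th,y));c=(int((u-x0+.5)*fx),int((v-y0+.5)*fx))
            cv2.circle(im,c,2,col,-1)
            if y==ys[0]: cv2.putText(im,'%.1f'%th,c,0,.35,(0,0,0),1)
    cv2.imwrite('pics/'+out+'.png',im)
E
python3 - <<'E'
from h import *
O=(660,-53)
overlay('side','side0',O,(265,165,335,245),8,'os0')
overlay('top','top0',O,(260,130,310,190),9,'ot0')
for f in('side0','top0'):
    p,_=load(f);r=p.astype(int);m=(r[...,1]>r[...,0]+25)&(r[...,1]>r[...,2]+15);y=np.argwhere(m)
    y=[k for k in y if 265<k[1]<330 and 130<k[0]<245];print(f,[(int(a),int(b)) for b,a in y])
E
```

```text
side0 []
top0 []
```

View pics/os0.png

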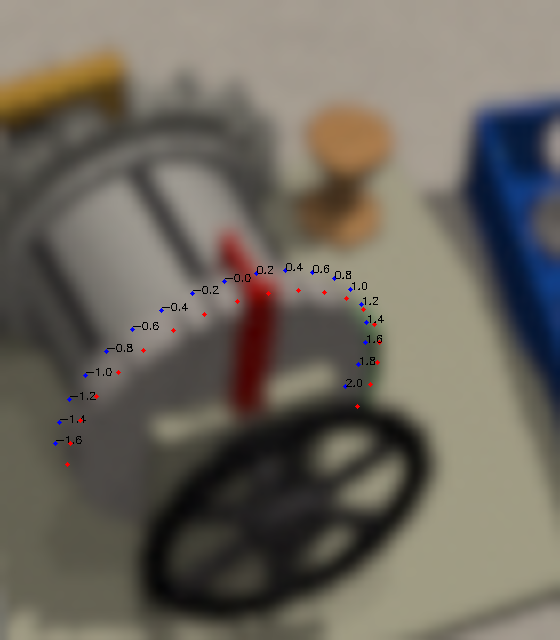

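View pics/ot0.png

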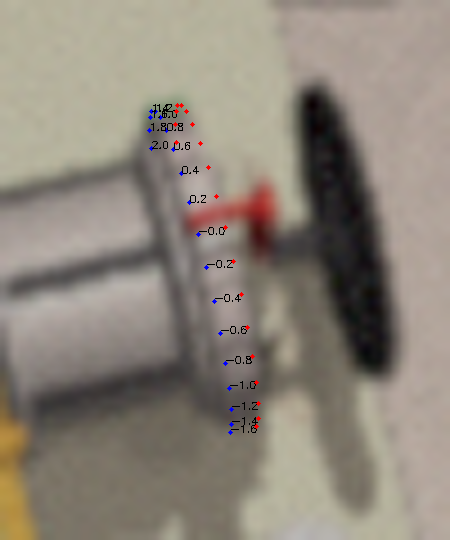

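Request:
{"method": "carry_out", "body": {"deltas": [[[-0.2,-0.5,0.6],0,0],[[-0.05,-0.08,1.0],0,0],[[0,0,0.7],0,0],[[0,0,0.2],0,0],[[0,0,0],0,0],[[0,0,0],0,0]]}}

```text
clock: 2.78
eef_pos: [536.3, -34.0, 248.4]
eef_rot: [3.142, -0.0, 3.141]
wrist_force: [-0.1, 0.7, 0.3]
finger_gap: 0.7
```

Run:
```python
from h import *
snap('side','side2')
s=manip.read_state();print(s['clock'],s['eef_pos'],s['wrist_force'])
p,_=load('side2')
cv2.imwrite('pics/c2.png',cv2.resize(p[130:210,205:285],None,fx=7,fy=7,interpolation=cv2.INTER_CUBIC)[:,:,::-1])
t=s['eef_pos'].copy();t[2]-=22;print(proj('side',t))
```

```text
2.8333 [536.42213498 -33.95411066 248.63917999] [ 0.34930124 -0.2157458   0.29779799]
[241.79731393 175.53145231]
```

View pics/c2.png

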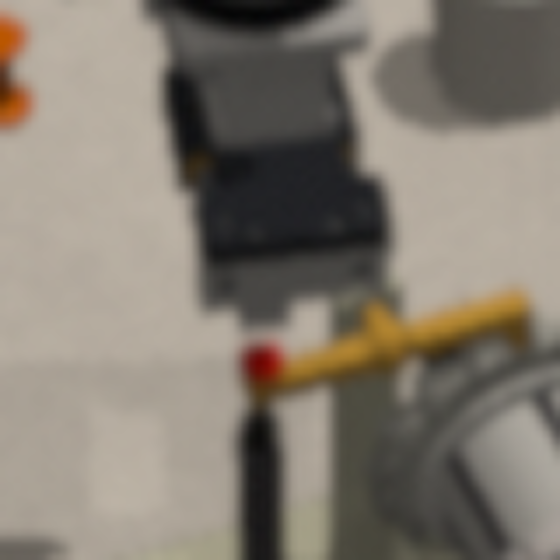

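Request:
{"method": "carry_out", "body": {"deltas": [[[0,0,0.15],0,0],[[0,0,0.15],0,0],[[0,0,0.15],0,0],[[0,0,0.15],0,0],[[0,0,0.1],0,0],[[0,0,0.05],0,0],[[0,0,0],0,0]]}}

```text
clock: 3.42
eef_pos: [536.3, -34.0, 240.8]
eef_rot: [3.142, -0.0, 3.141]
wrist_force: [0.3, -0.1, -0.1]
finger_gap: 0.8
```

Request:
{"method": "carry_out", "body": {"deltas": [[[0,0,0.06],0,0],[[0,0,0.06],0,0],[[0,0,0.06],0,0],[[0,0,0.02],0,0]]}}

```text
clock: 3.75
eef_pos: [536.3, -34.0, 238.8]
eef_rot: [3.142, -0.0, 3.141]
wrist_force: [-0.4, 0.1, -1.0]
finger_gap: 0.1
```

Request:
{"method": "carry_out", "body": {"deltas": [[[0,0,0.06],0,0],[[0,0,0.06],0,0],[[0,0,0.06],0,0],[[0,0,0.02],0,0]]}}

```text
clock: 4.08
eef_pos: [536.3, -34.0, 236.8]
eef_rot: [3.142, -0.0, 3.141]
wrist_force: [-0.7, -0.0, 0.4]
finger_gap: 0.7
```

Request:
{"method": "carry_out", "body": {"deltas": [[[0,0,0.06],0,0],[[0,0,0.06],0,0],[[0,0,0.03],0,0]]}}

```text
clock: 4.33
eef_pos: [536.3, -34.0, 235.3]
eef_rot: [-3.142, -0.0, 3.141]
wrist_force: [0.5, 0.3, -0.5]
finger_gap: 0.3
```

Request:
{"method": "carry_out", "body": {"deltas": [[[0,0,0.05],0,0],[[0,0,0.05],0,0]]}}

```text
clock: 4.5
eef_pos: [536.3, -34.0, 234.4]
eef_rot: [-3.142, -0.0, 3.141]
wrist_force: [-1.3, -0.6, 0.9]
finger_gap: 0.0
```

Request:
{"method": "carry_out", "body": {"deltas": [[[0,0,0.05],0,0],[[0,0,0.05],0,0]]}}

```text
clock: 4.67
eef_pos: [536.4, -34.0, 233.4]
eef_rot: [-3.142, 0.0, 3.141]
wrist_force: [1.1, 0.6, -1.0]
finger_gap: 0.4
```

Request:
{"method": "carry_out", "body": {"deltas": [[[0,0,0.05],0,0],[[0,0,0.05],0,0]]}}

```text
clock: 4.83
eef_pos: [536.3, -34.0, 232.4]
eef_rot: [-3.142, 0.0, 3.141]
wrist_force: [-0.3, 0.8, -0.2]
finger_gap: 0.3
```

Request:
{"method": "carry_out", "body": {"deltas": [[[0,0,0.05],0,0],[[0,0,0.05],0,0]]}}

```text
clock: 5.0
eef_pos: [536.3, -34.0, 231.4]
eef_rot: [-3.142, -0.0, 3.141]
wrist_force: [0.6, 0.2, -0.2]
finger_gap: 0.4
```

Request:
{"method": "carry_out", "body": {"deltas": [[[0,0,0.05],0,0],[[0,0,0.05],0,0]]}}

```text
clock: 5.17
eef_pos: [536.3, -34.0, 230.4]
eef_rot: [-3.142, -0.0, 3.141]
wrist_force: [-0.2, 0.6, -0.3]
finger_gap: 0.1
```

Request:
{"method": "carry_out", "body": {"deltas": [[[0,0,0.05],0,0],[[0,0,0.05],0,0]]}}

```text
clock: 5.33
eef_pos: [536.3, -34.0, 229.4]
eef_rot: [-3.142, -0.0, 3.141]
wrist_force: [0.6, -0.0, 0.3]
finger_gap: 0.4
```

Request:
{"method": "carry_out", "body": {"deltas": [[[0,0,0.05],0,0],[[0,0,0.05],0,0]]}}

```text
clock: 5.5
eef_pos: [536.4, -34.0, 229.0]
eef_rot: [-3.141, 0.001, 3.141]
wrist_force: [-4.0, 0.1, 9.5]
finger_gap: 0.4
```

Request:
{"method": "carry_out", "body": {"deltas": [[[0,0,0],0,0]]}}

```text
clock: 5.58
eef_pos: [536.4, -34.0, 229.1]
eef_rot: [-3.141, 0.001, 3.141]
wrist_force: [-2.3, 0.4, 6.4]
finger_gap: 0.5
```

Request:
{"method": "carry_out", "body": {"deltas": [[[0,0,0.04],0,0],[[0,0,0.04],0,0]]}}

```text
clock: 5.75
eef_pos: [536.4, -34.0, 228.8]
eef_rot: [-3.141, 0.001, 3.141]
wrist_force: [-5.6, 0.7, 12.0]
finger_gap: 0.5
```

Request:
{"method": "carry_out", "body": {"deltas": [[[0,0,0.04],0,0],[[0,0,0.04],0,0]]}}

```text
clock: 5.92
eef_pos: [536.3, -34.0, 228.1]
eef_rot: [-3.141, 0.001, 3.141]
wrist_force: [-6.7, 0.7, 13.1]
finger_gap: 0.2
```

Request:
{"method": "carry_out", "body": {"deltas": [[[0.02,0,0.02],0,0],[[0.02,0,0.02],0,0]]}}

```text
clock: 6.08
eef_pos: [536.1, -34.1, 227.8]
eef_rot: [-3.141, 0.002, 3.141]
wrist_force: [-3.7, 0.1, 12.1]
finger_gap: 0.7
```

Request:
{"method": "carry_out", "body": {"deltas": [[[0.01,0,0.03],0,0],[[0.01,0,0.03],0,0]]}}

```text
clock: 6.25
eef_pos: [536.0, -34.1, 227.3]
eef_rot: [-3.141, 0.002, 3.141]
wrist_force: [-4.3, 0.2, 10.7]
finger_gap: 0.5
```

Request:
{"method": "carry_out", "body": {"deltas": [[[0.01,0,0.03],0,0],[[0.01,0,0.03],0,0]]}}

```text
clock: 6.42
eef_pos: [535.8, -34.1, 226.6]
eef_rot: [-3.141, 0.002, 3.141]
wrist_force: [-3.7, 0.7, 12.2]
finger_gap: 0.6
```

Request:
{"method": "carry_out", "body": {"deltas": [[[0.01,0,0.04],0,0],[[0.01,0,0.04],0,0],[[0.01,0,0.03],0,0]]}}

```text
clock: 6.67
eef_pos: [535.6, -34.1, 225.5]
eef_rot: [-3.141, 0.002, 3.141]
wrist_force: [-1.9, -0.1, 12.1]
finger_gap: 0.3
```

Request:
{"method": "carry_out", "body": {"deltas": [[[0.01,0,0.04],0,0],[[0.01,0,0.04],0,0],[[0.01,0,0.03],0,0]]}}

```text
clock: 6.92
eef_pos: [535.4, -34.1, 224.4]
eef_rot: [-3.141, 0.002, 3.141]
wrist_force: [-2.1, -0.7, 11.2]
finger_gap: 0.4
```

Request:
{"method": "carry_out", "body": {"deltas": [[[0.01,0,0.04],0,0],[[0.01,0,0.03],0,0]]}}

```text
clock: 7.08
eef_pos: [535.2, -34.2, 223.7]
eef_rot: [-3.141, 0.003, 3.141]
wrist_force: [-1.9, -1.6, 11.0]
finger_gap: 0.7
```

Request:
{"method": "carry_out", "body": {"deltas": [[[0.01,0,0.04],0,0],[[0.01,0,0.03],0,0]]}}

```text
clock: 7.25
eef_pos: [535.0, -34.2, 222.9]
eef_rot: [-3.141, 0.003, 3.141]
wrist_force: [-0.8, -0.6, 2.4]
finger_gap: 0.3
```

Request:
{"method": "carry_out", "body": {"deltas": [[[0.01,0,0.03],0,0],[[0,0,0.03],0,0]]}}

```text
clock: 7.42
eef_pos: [534.6, -34.1, 221.3]
eef_rot: [-3.141, 0.001, 3.141]
wrist_force: [0.7, -1.4, 1.6]
finger_gap: 0.4
```

Request:
{"method": "carry_out", "body": {"deltas": [[[0,0,0.03],0,0],[[0,0,0.02],0,0]]}}

```text
clock: 7.58
eef_pos: [534.6, -34.1, 220.7]
eef_rot: [-3.141, 0.001, 3.141]
wrist_force: [1.0, -1.9, 4.6]
finger_gap: 0.9
```

```bash
cat > look.py <<'E'
import sys
from h import *
k=sys.argv[1]
snap('side','s'+k);snap('top','t'+k)
s=manip.read_state();print(s['clock'],s['eef_pos'],s['wrist_force'])
O=(661,-53)
overlay('side','s'+k,O,(265,165,335,245),7,'a');overlay('top','t'+k,O,(260,130,310,190),9,'b')
a=cv2.imread('pics/a.png');b=cv2.imread('pics/b.png');p,_=load('s'+k)
r=cv2.resize(p,None,fx=7,fy=7,interpolation=cv2.INTER_CUBIC)[:,:,::-1][165*7:245*7,265*7:]
c=np.zeros((560,790,3),np.uint8);c[:,:490]=a[:,:490];c[:400,490:790]=cv2.resize(b,(300,360))[:400] if 0 else cv2.copyMakeBorder(cv2.resize(b,(300,360)),0,40,0,0,0)
cv2.imwrite('pics/L%s.png'%k,c)
E
python3 look.py a1
```

```text
7.6833 [534.59028162 -34.03815382 220.70972725] [-0.0238351  -1.42153331  4.05171191]
```

View pics/La1.png

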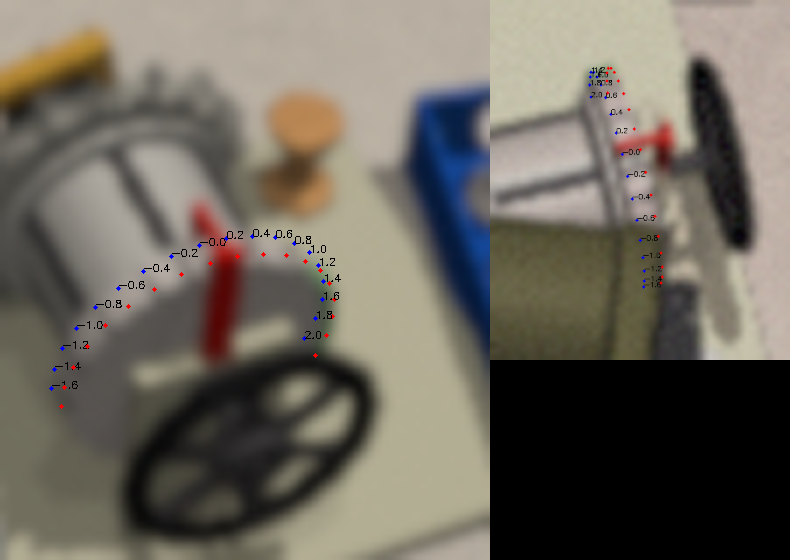

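```bash
sed -i 's/ringpt(O,th,y))/ringpt(O,th,y,62 if y==ys[1] else 75))/' h.py
```

Request:
{"method": "carry_out", "body": {"deltas": [[[0,0,0],0,0],[[0,0,0],0,0],[[0,0,0],0,0],[[0,0,0],0,0],[[0,0,0],0,0],[[0,0,0],0,0],[[0,0,0],0,0],[[0,0,0],0,0]]}}

```text
clock: 8.35
eef_pos: [534.5, -34.0, 220.6]
eef_rot: [-3.142, 0.0, 3.141]
wrist_force: [2.7, -2.0, 4.6]
finger_gap: 0.5
```

```bash
python3 look.py a2
```

```text
8.45 [534.49477524 -34.0013011  220.61331108] [ 2.11708112 -2.40979558  4.89995123]
```

View pics/La2.png

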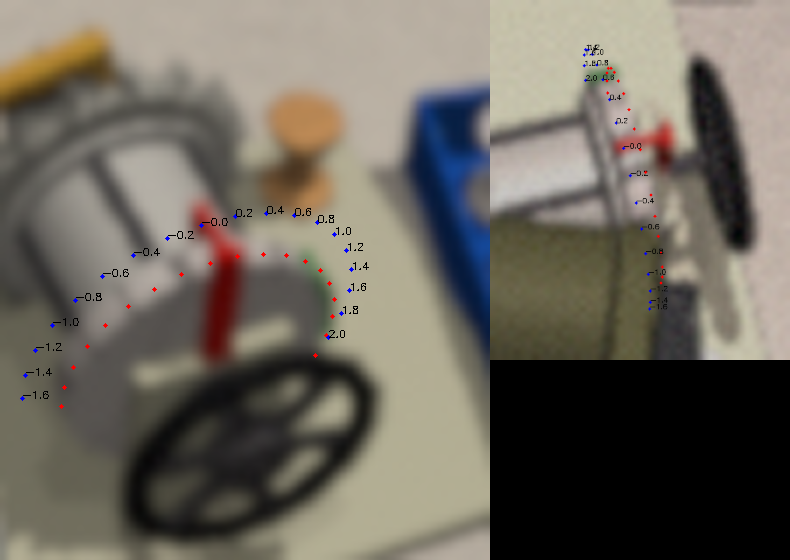

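Request:
{"method": "carry_out", "body": {"deltas": [[[0,0,0],0,0],[[0,0,0],0,0],[[0,0,0],0,0],[[0,0,0],0,0],[[0,0,0],0,0],[[0,0,0],0,0],[[0,0,0],0,0],[[0,0,0],0,0],[[0,0,0],0,0],[[0,0,0],0,0],[[0,0,0],0,0],[[0,0,0],0,0],[[0,0,0],0,0],[[0,0,0],0,0],[[0,0,0],0,0],[[0,0,0],0,0]]}}

```text
clock: 9.78
eef_pos: [534.5, -34.0, 220.6]
eef_rot: [-3.142, 0.0, 3.141]
wrist_force: [2.4, -1.8, 4.6]
finger_gap: 0.5
```

```bash
python3 look.py a3
```

```text
9.8833 [534.50247672 -33.9970391  220.60804625] [ 2.88414481 -2.11637339  5.53297406]
```

View pics/La3.png

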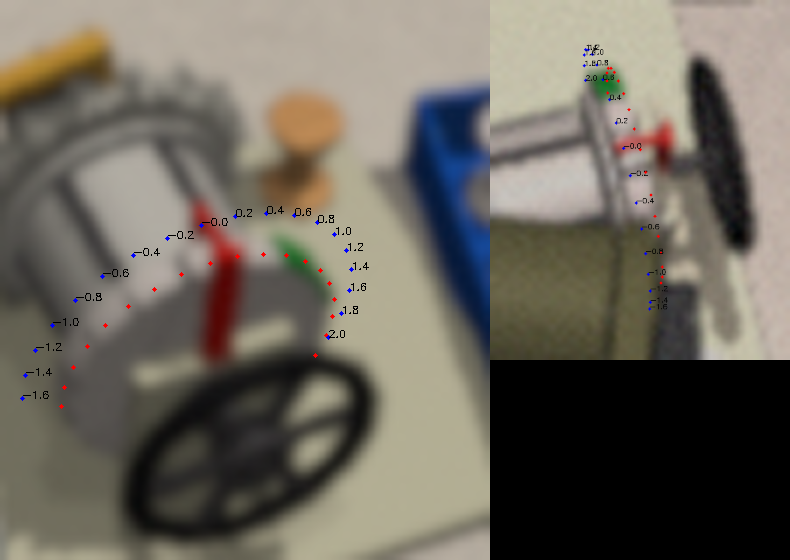

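Request:
{"method": "carry_out", "body": {"deltas": [[[0,0,0],0,0],[[0,0,0],0,0],[[0,0,0],0,0],[[0,0,0],0,0],[[0,0,0],0,0],[[0,0,0],0,0],[[0,0,0],0,0],[[0,0,0],0,0],[[0,0,0],0,0],[[0,0,0],0,0],[[0,0,0],0,0],[[0,0,0],0,0],[[0,0,0],0,0],[[0,0,0],0,0],[[0,0,0],0,0],[[0,0,0],0,0],[[0,0,0],0,0],[[0,0,0],0,0]]}}

```text
clock: 11.38
eef_pos: [534.5, -34.0, 220.6]
eef_rot: [-3.142, 0.0, 3.141]
wrist_force: [1.8, -2.8, 4.5]
finger_gap: 0.7
```

```bash
python3 look.py a4
python3 - <<'E'
from h import *
# greenness along rim
for k in('a2','a3','a4'):
  for n,f in(('side','s'),('top','t')):
    p,_=load(f+k);g=[]
    for th in np.arange(-.6,1.7,.1):
        u,v=proj(n,ringpt((661,-53),th,-50,62));c=cv2.getRectSubPix(p.astype(np.float32),(1,1),(float(u),float(v)))[0,0]
        g.append(int(c[1]-c[0]))
    print(k,n,g)
E
```

```text
11.4833 [534.49787573 -33.98957573 220.58853265] [ 2.72526708 -1.18721338  5.23528531]
a2 side [-6, -7, -7, -8, -6, -8, -22, -99, -94, -35, -9, -7, -6, -4, 4, 15, 13, 11, 10, 8, 7, 7, 6]
a2 top [-7, -12, -14, -14, -10, -7, -32, -83, -17, -12, -13, -12, -12, -11, 1, 20, 33, 24, 17, 14, 15, 21, 31]
a3 side [-6, -7, -8, -8, -6, -8, -22, -100, -94, -34, -8, 2, 29, 49, 39, 28, 15, 10, 9, 7, 7, 4, 0]
a3 top [-8, -13, -13, -14, -9, -7, -33, -84, -17, -12, -14, -7, 27, 73, 81, 68, 45, 27, 17, 13, 15, 22, 33]
a4 side [-6, -7, -8, -8, -6, -8, -22, -100, -95, 4, 80, 79, 70, 55, 41, 28, 14, 5, 0, -3, -4, -4, -4]
a4 top [-10, -12, -14, -14, -8, -7, -32, -78, 10, 89, 101, 90, 86, 87, 71, 46, 20, 10, 3, 1, 1, 5, 11]
```

View pics/La4.png

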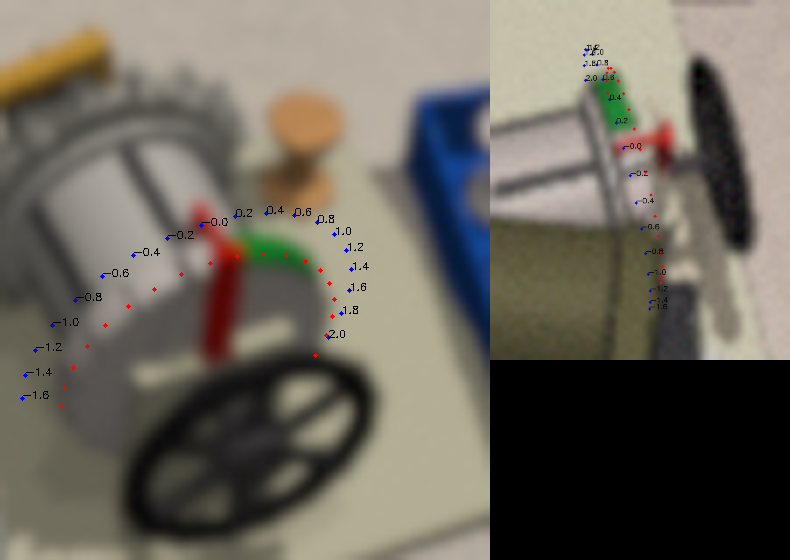

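Request:
{"method": "carry_out", "body": {"deltas": [[[0,0,0],0,0],[[0,0,0],0,0],[[0,0,0],0,0],[[0,0,0],0,0],[[0,0,0],0,0],[[0,0,0],0,0],[[0,0,0],0,0],[[0,0,0],0,0],[[0,0,0],0,0],[[0,0,0],0,0],[[0,0,0],0,0],[[0,0,0],0,0],[[0,0,0],0,0],[[-0.02,0,-0.2],0,0],[[-0.04,0,-0.3],0,0],[[-0.06,0,-0.4],0,0],[[0,0,-0.6],0,0],[[0,0,-0.8],0,0],[[0,0,-1.0],0,0],[[0,0,-0.6],0,0]]}}

```text
clock: 13.15
eef_pos: [535.8, -34.0, 261.3]
eef_rot: [-3.141, 0.001, 3.141]
wrist_force: [0.2, 0.4, 0.4]
finger_gap: 0.5
```

```bash
python3 look.py a5
```

```text
13.25 [536.00909057 -34.01109956 261.08863799] [-0.29795754 -0.00699267  0.00189386]
```

Request:
{"method": "carry_out", "body": {"deltas": [[[0,0,0],0,0],[[0,0,0],0,0],[[0,0,0],0,0],[[0,0,0],0,0],[[0,0,0],0,0],[[0,0,0],0,0],[[0,0,0],0,0],[[0,0,0],0,0],[[0,0,0],0,0],[[0,0,0],0,0],[[0,0,0],0,0],[[0,0,0],0,0],[[0,0,0],0,0],[[0,0,0],0,0],[[0,0,0],0,0],[[0,0,0],0,0],[[0,0,0],0,0],[[0,0,0],0,0],[[0,0,0],0,0],[[0,0,0],0,0]]}}

```text
clock: 14.92
eef_pos: [535.6, -34.0, 259.6]
eef_rot: [3.142, 0.0, 3.141]
wrist_force: [-0.3, 0.1, 0.5]
finger_gap: 0.6
```

```bash
python3 look.py a6
```

```text
15.0167 [535.63685293 -33.97201672 259.57063676] [-0.14069261  0.28281646  0.15891232]
```

View pics/La5.png

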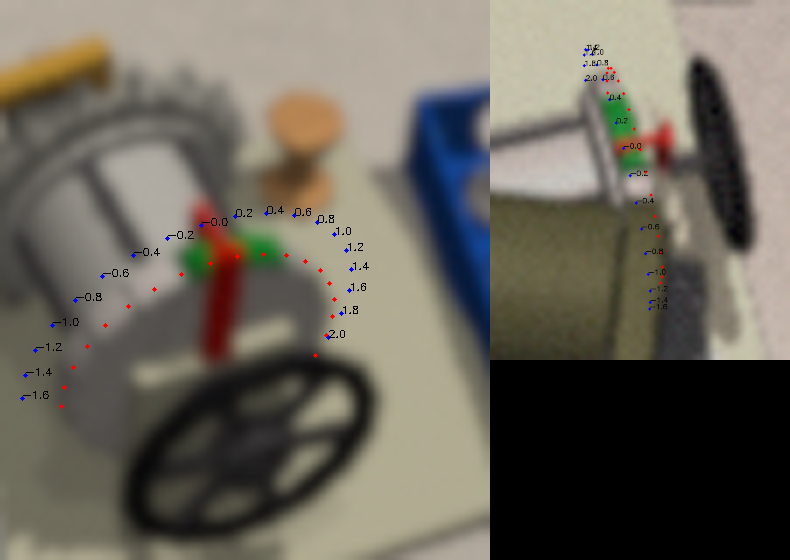

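View pics/La6.png

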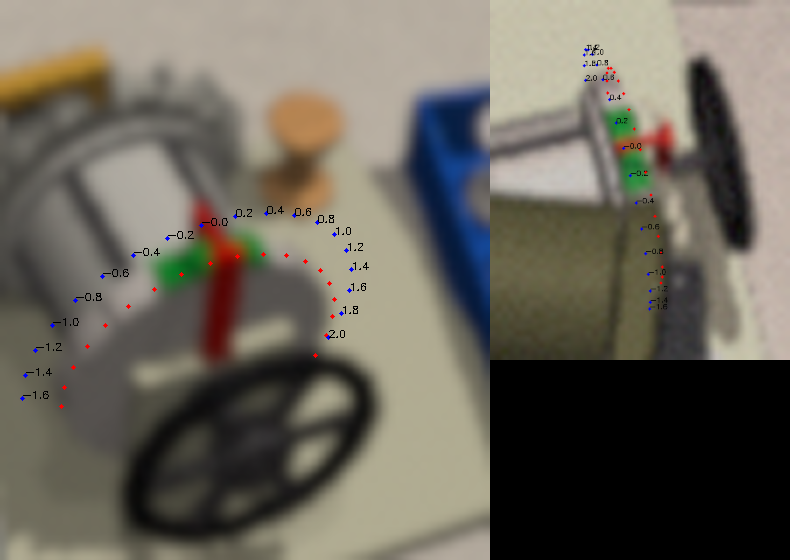

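Request:
{"method": "carry_out", "body": {"deltas": [[[0,0,-1],0,0],[[0,0,-1],0,0],[[0,0,0],0,0],[[0,0,0],0,0],[[0,0,0],0,0],[[0,0,0],0,0],[[0,0,0],0,0],[[0,0,0],0,0],[[0,0,0],0,0],[[0,0,0],0,0],[[0,0,0],0,0],[[0,0,0],0,0],[[0,0,0],0,0],[[0,0,0],0,0],[[0,0,0],0,0],[[0,0,0],0,0],[[0,0,0],0,0],[[0,0,0],0,0],[[0,0,0],0,0],[[0,0,0],0,0]]}}

```text
clock: 16.68
eef_pos: [535.6, -34.0, 279.6]
eef_rot: [-3.142, 0.0, 3.141]
wrist_force: [0.6, -0.9, -0.4]
finger_gap: 0.4
```

```bash
python3 look.py a7
python3 - <<'E'
from h import *
for k in('a5','a6','a7'):
  for n,f in(('side','s'),('top','t')):
    p,_=load(f+k);g=[]
    for th in np.arange(-.9,1.0,.1):
        u,v=proj(n,ringpt((661,-53),th,-50,62));c=cv2.getRectSubPix(p.astype(np.float32),(1,1),(float(u),float(v)))[0,0]
        g.append(int(c[1]-c[0]))
    print(k,n,g)
a=load('s0' if 0 else 'side0')[0];t=[cv2.resize(load(f)[0][160:220,230:300],None,fx=5.5,fy=5.5,interpolation=cv2.INTER_CUBIC) for f in('side0','sa7')]
cv2.imwrite('pics/cmp.png',np.hstack(t)[:,:,::-1])
E
```

```text
16.7833 [535.62655498 -33.96811542 279.53719474] [-1.06606242 -0.76517624 -0.41375851]
a5 side [-5, -7, -7, -6, -7, -8, -8, 4, 60, 34, -96, -95, 4, 77, 69, 29, 2, -4, -5]
a5 top [-2, -4, -4, -6, -4, -8, -14, 2, 63, 11, -56, 73, 98, 98, 85, 31, -2, -11, -10]
a6 side [-5, -5, -6, -7, -7, 1, 71, 88, 75, 34, -96, -93, 3, 44, 6, -5, -6, -5, -5]
a6 top [-2, -4, -2, -5, -3, 0, 67, 91, 77, 12, -56, 74, 100, 56, 2, -13, -13, -12, -9]
a7 side [-6, -5, -6, -7, -7, 2, 71, 87, 75, 34, -95, -93, 3, 44, 6, -5, -6, -5, -5]
a7 top [-3, -3, -4, -2, -2, -1, 55, 89, 76, 9, -56, 73, 101, 55, 1, -12, -12, -11, -9]
```

View pics/cmp.png

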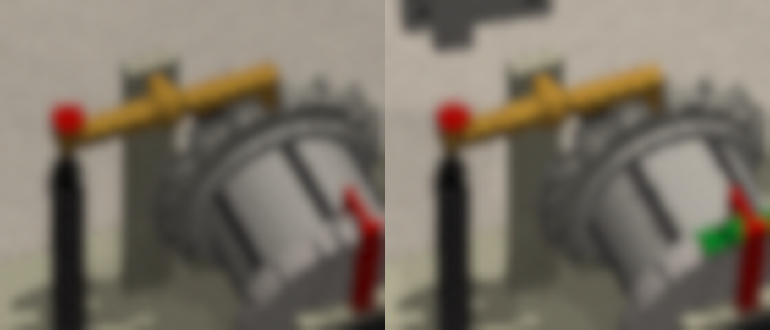

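```bash
python3 -c "
from h import *
print(workorder.sign_off())"
```

```text
the job is handed in; nothing more can be done
None
```

The drum is slackened and caught with the green band under the red pointer, and I handed the job in at about 16.8 s of the 51 s allowed. The sign-off gave no verdict.

- **Pressing:** The shut fingertips met the button at about 207 mm and pushed it down at 4 to 6 mm/s. The highest wrist force I read was about 14.7 N. Forces were only read at the end of each short move, so a brief higher peak between readings can't be ruled out. The pawl freed after about 8 mm, and I held it at 8.7 mm, short of the 10 mm stop.
- **Letting go:** The drum crept back at about 0.23 rad/s. I released the button with the band's middle about 0.25 rad before the top.
- **Last checks:**
  - Pictures from both cameras 1.8 s apart show the drum at rest and the pawl sitting as it did at the start.
  - The band runs from about -0.35 to +0.41 rad by my ring model, so its middle is within about 0.1 rad of the pointer; the limit is 0.39 rad.
  - The arm stands about 50 mm clear above the button.
- **Disagreement:** My ring model and the red pointer differ by about 0.05 to 0.1 rad, which is well inside that limit.
- **Not measured:** I did not check the bystanders' positions at the end. Nothing touched them that I know of.

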